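# Make up a bearing kit on the kitting spindle

## Robot

A 7-joint arm with a two-finger parallel gripper is mounted at the origin on a cart in front of the work surface, level with it; the furniture and walls round the work are solid. World frame = base frame: x ahead of the robot, y to its left, z up, the work surface at z = 0. Lengths are in m, angles in rad, forces in N, time in s.
With the tool pointing down it reaches from about 0.425 to 0.875 m from the base axis. Payload 4.7 kg.
Tool frame: the origin (TCP) lies at the very end of the fingers, on their centre line; the grasp point (between the pads) lies 19 mm behind it; z points along the fingers, y is the direction in which the jaws open and shut (so a half turn about z gives the same grasp; the last joint's range is limited). The gripper opens to 87 mm and grips with 3 to 60 N. Pads are 19 mm wide; open, the fingers measure 117 mm over their backs; the gripper's body (75 mm by 190 mm) begins 51 mm behind the grasp point.
Start: joints at [-1.179, 0.321, -0.07, 1.45, 0.023, 1.371, -0.057], TCP at [0.24, 0.604, 0.223] pointing down, gripper open.
Joint ranges: [-2.86, 2.86], [-0.3, 2.09], [-1.38, 1.24], [0.06, 2.45], [-1.56, 4.7], [0.09, 2.05], [-2.69, 2.69]. Speed limits (rad/s): [2.57, 2.57, 3.14, 3.14, 3.14, 3.14, 3.14].

## Interface

Orientations are given as a rotation vector (axis times angle).
In Python, from workcell import env gives the robot as it stands. The module is installed in compiled form; this text tells all that it offers.
- The arm moves only by the tool move_arm, never from a script. Its argument "rows" is a list of rows, each a list of 5 numbers: the opening, from 0 (shut) to 1 (fully open), then the shift along the tool's x, y, z in mm, then the turn about the tool's z in rad. In form: [[claw, x, y, z, roll], ...]. A call has 1 to 8 rows; each row is the pose to reach, as a shift and turn from the pose commanded when the call began, along the tool's axes at that moment; what a row does not reach only later rows make up. A row lasts 1/12 s, in which the tool goes at most 41.7 mm and 7.16 degrees, less where a joint would pass 70% of its speed; a pose out of reach is approached as far as the arm can. A call with a gripper value outside its range is refused whole. The fingers move at their own pace and stop on an object; the grip force is fixed at half the most. Time passes only in rows, so rows that repeat a pose let the fingers close. It gives the time, the measured TCP pose, the force and the opening at its end, in the units of the state.
- env.get_obs(): the state, without advancing time (a new reading comes with each control period).
- env.read_camera(name): name is "side" or "top" or "wrist"; returns a dict with "image" (480x640x3 uint8, red, green, blue), "K" (3x3 intrinsics, pixels), "T" (4x4, takes a point from camera to world coordinates). Camera axes: x right, y up, looking along -z (the intrinsics and any distortion apply to the point x, -y, -z); pixel columns grow to the right and rows downward; lengths in m; the calibration is good to about 2 mm. A picture is of the moment at which its call begins. There is no depth.
- env.close_job(): hands the job in, once; it reports no verdict.
The state is a dict: "t": time; "joint_pos": joint angles; "joint_vel": joint speeds; "effort": joint torques, N m; "eef_pos": TCP position; "tool_rot": TCP orientation; "ft_force": force on the tool from outside, world axes, zero at the start; "torque": the same for the moment, N m; "opening": finger opening in m.
Only numpy, scipy, OpenCV 4.12 (cv2) and the standard library are available. Lean on these libraries where they do the work, as an engineer would, in place of code of your own. Each camera call takes 0.05 s, during which the arm holds its last target. There are 200 camera calls.

## Task

Make up the bearing kit on the upright spindle, from the bottom up: the black seal, the larger gold spacer ring, the larger bearing, the smaller bearing, and the steel sleeve standing on top. Each part must be threaded onto the spindle and sit flat on the one below (the seal flat on the spindle's foot). Leave the small gold ring and the brass bush where they are.

Things in the scene. Friction and masses are not known exactly. Their poses are not given: they have to be found in the camera images.
- spindle: kitting spindle, the target, fixed to the worktop: a flat round aluminium foot 94 mm across and 12 mm thick, on it a steel boss 28 mm across whose top is 25 mm above the worktop (3 mm chamfer at its rim), and from that a slim upright pin 8 mm across, tapering over its last 8 mm to a 3 mm tip, 66 mm above the worktop. Origin: centre of the foot's underside, on the pin's axis; z up along the pin. The seal and the large spacer ring go round the boss, the rest go over the pin
- seal_ring: black lip seal, a flat ring: outside 60 mm, bore 44 mm, 8 mm high, lying flat. Origin: centre of its underside, z up along its axis
- large_ring: the larger of the two gold-coloured flat spacer rings: outside 52 mm, bore 36 mm, 7 mm high, lying flat. Origin: centre of its underside, z up along its axis
- large_bearing: the larger of the two sealed steel ball bearings: outside 52 mm, 15 mm high, lying flat; a pin up to 17 mm across passes its bore. Origin: centre of its underside, z up along its axis
- small_bearing: the smaller of the two sealed steel ball bearings: outside 42 mm, 12 mm high, lying flat; a pin up to 14 mm across passes its bore. Origin: centre of its underside, z up along its axis
- sleeve: plain steel sleeve (tube), outside 43 mm, 42 mm high, standing upright; a pin up to 28 mm across passes its bore. Origin: centre of its underside, z up along its axis
- small_ring: bystander, not part of the kit: the smaller gold-coloured spacer ring, outside 44 mm, 6 mm high. Origin: centre of its underside
- bush: bystander, not part of the kit: flanged brass bush standing on its flange, flange 38 mm across, 34 mm high. Origin: centre of its underside
Things that resemble listed ones, but are neither listed nor needed, are in the scene too. What is shaped like the small_bearing but green is not meant.

How it is judged:
By the outcome, as a careful person would: the job done as asked, in the order asked, and still so for the second after the job is handed in, with the robot touching nothing.
It also fails if it takes over 125 s, if anything falls off the work surface, if the arm or the gripper's body presses on something with over 40 N, if the wrist force passes 120 N, or if a joint passes its speed limit or range.

## Working session

There is one attempt and no reset: what is moved stays moved. The work goes in short steps, Python scripts to look and compute and a tool call to move; the robot and the scene stay as the last step left them, time stands still between calls to the robot, and variables do not carry over. Pictures are saved under pics/ and viewed, on a budget of 14 in all, crops included, one or two more only if the job needs it, and the job is handed in when it is done.

Besides the shell and the picture viewer there is one more tool, called after "Emit:" by a JSON object that holds its "op" and its "data", one argument or row to a line. move_arm: Moves the arm, as the interface text tells. Its arguments: {"type":"object","properties":{"rows":{"type":"array","items":{"type":"array","items":{"type":"number"}}}},"required":["rows"]}

```bash
mkdir -p pics; python3 - <<'E'
from workcell import env
import cv2,numpy as np
o=env.get_obs()
print({k:np.round(v,3) for k,v in o.items()})
for n in("top","side","wrist"):
    c=env.read_camera(n); print(n,c.keys(),c["K"].round(1).tolist(),c["T"].round(4).tolist())
    cv2.imwrite(f"pics/{n}0.png",c["image"][:,:,::-1])
E
```

```text
{'t': np.float64(0.0), 'joint_pos': array([-1.179,  0.322, -0.07 ,  1.452,  0.023,  1.371, -0.057]), 'joint_vel': array([ 0.001,  0.001, -0.001, -0.001, -0.001, -0.001,  0.001]), 'effort': array([ 0.0000e+00, -4.9130e+01, -4.0400e-01, -3.1252e+01, -6.4000e-02,
        4.4000e-02,  0.0000e+00]), 'eef_pos': array([0.24 , 0.604, 0.221]), 'tool_rot': array([-5.900e-01, -3.085e+00,  3.000e-03]), 'ft_force': array([-0.205, -0.026,  0.852]), 'torque': array([-0.019,  0.024, -0.014]), 'opening': np.float64(0.087)}
top dict_keys(['image', 'K', 'T']) [[454.0, 0.0, 316.5], [0.0, 454.0, 238.2], [0.0, 0.0, 1.0]] [[-0.0261, 0.9946, -0.1001, 0.4234], [-0.9997, -0.0261, 0.0017, -0.0376], [-0.0009, 0.1001, 0.995, 0.9512], [0.0, 0.0, 0.0, 1.0]]
side dict_keys(['image', 'K', 'T']) [[617.9, 0.0, 324.5], [0.0, 617.9, 245.4], [0.0, 0.0, 1.0]] [[0.9593, 0.147, -0.241, 0.2311], [-0.2822, 0.483, -0.8289, -1.0858], [-0.0055, 0.8632, 0.5048, 0.6734], [0.0, 0.0, 0.0, 1.0]]
wrist dict_keys(['image', 'K', 'T']) [[372.6, 0.0, 324.7], [0.0, 372.6, 235.0], [0.0, 0.0, 1.0]] [[0.3687, -0.8991, -0.236, 0.1759], [0.9296, 0.3559, 0.0962, 0.63], [-0.0024, -0.2549, 0.967, 0.3835], [0.0, 0.0, 0.0, 1.0]]
```

View pics/top0.png

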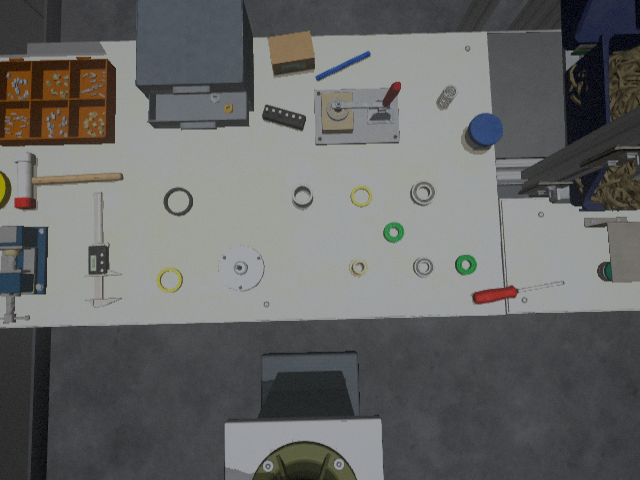

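View pics/side0.png

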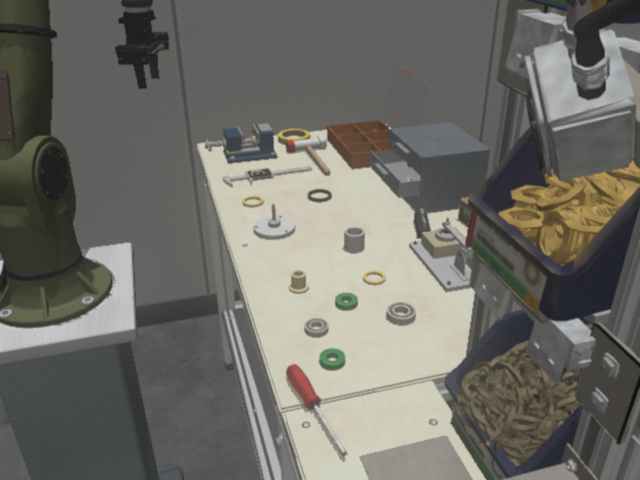

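Top view: seal candidate is the black ring (178,201). Gold rings are at (170,280) and (361,196), and size decides between them. Bearings are at (423,193), which looks larger, and (423,267), which looks smaller; the green ones at (394,232) and (466,265) are decoys. Sleeve (302,196), bush (358,267), spindle (241,268). I'll measure all of them in both views.

```bash
cat >h.py <<'E'
import cv2,numpy as np
from scipy.spatial.transform import Rotation as R
def ray(c,uv):
    uv=np.atleast_2d(np.float64(uv)); K=c["K"]; T=c["T"]
    d=np.c_[(uv[:,0]-K[0,2])/K[0,0],-(uv[:,1]-K[1,2])/K[1,1],-np.ones(len(uv))]
    return T[:3,3],d@T[:3,:3].T
def plane(c,uv,z):
    o,d=ray(c,uv); return o+d*((z-o[2])/d[:,2])[:,None]
def proj(c,p):
    q=(np.atleast_2d(p)-c["T"][:3,3])@c["T"][:3,:3]; K=c["K"]
    return np.c_[K[0,0]*q[:,0]/-q[:,2]+K[0,2],-K[1,1]*q[:,1]/-q[:,2]+K[1,2]]
def meet(c1,u1,c2,u2):
    a,d=ray(c1,u1);b,e=ray(c2,u2);d=d[0];e=e[0]
    s=np.linalg.lstsq(np.c_[d,-e],b-a,rcond=None)[0]
    p,q=a+s[0]*d,b+s[1]*e
    return (p+q)/2,np.linalg.norm(p-q)
def blob(c,uv,rad,thr=28):
    """blob differing from the local worktop colour, near uv -> filled contour"""
    im=c["image"].astype(int); u,v=map(int,uv)
    y0,x0=max(v-rad,0),max(u-rad,0); w=im[y0:v+rad,x0:u+rad]
    bg=np.median(w.reshape(-1,3),0)
    m=(np.abs(w-bg).max(2)>thr).astype(np.uint8)
    cs,_=cv2.findContours(m,cv2.RETR_EXTERNAL,cv2.CHAIN_APPROX_NONE)
    k=max(cs,key=cv2.contourArea)
    return k[:,0]+[x0,y0]
def mid(k):
    M=cv2.moments(k.astype(np.int32)); return np.array([M["m10"],M["m01"]])/M["m00"]
def totool(dw,rv):
    return R.from_rotvec(rv).inv().apply(dw)
E
python3 - <<'E'
from workcell import env
from h import *
t=env.read_camera("top"); s=env.read_camera("side")
for n,a,b in [("seal",(178,201),(319,195)),("goldA",(170,280),(253,201)),("goldB",(361,196),(374,277)),("bearA",(423,193),(400,313)),("bearB",(423,267),(316,326)),("sleeve",(302,196),(354,239)),("bush",(358,267),(299,281)),("spindle",(241,268),(274,227)),("green1",(394,232),(346,300)),("green2",(466,265),(332,358))]:
    rad=20 if n!="spindle" else 32
    ka,kb=blob(t,a,rad),blob(s,b,rad-1)
    P,e=meet(t,mid(ka),s,mid(kb))
    q=plane(t,ka,max(0,P[2]))[:,:2].astype(np.float32)
    _,r=cv2.minEnclosingCircle(q); ar=cv2.contourArea(q)
    print(n,mid(ka).round(1),mid(kb).round(1),P.round(4),"gap",round(e*1e3,1),"diam",round(2e3*r),round(2e3*(ar/np.pi)**.5),"R",np.hypot(*P[:2]).round(3))
E
```

```text
seal [177.8 201.3] [319.  195.3] [0.6053 0.2515 0.0054] gap 2.0 diam 64 61 R 0.655
goldA [169.4 279.8] [252.5 201.3] [0.4408 0.2682 0.0049] gap 2.4 diam 55 52 R 0.516
goldB [360.8 196.1] [373.8 277.6] [ 0.6066 -0.1355  0.0041] gap 2.3 diam 47 44 R 0.622
bearA [422.8 192.6] [400.5 313.8] [ 0.6095 -0.266   0.0081] gap 1.4 diam 54 46 R 0.665
bearB [423.  266.4] [316.  327.7] [ 0.4542 -0.259   0.0067] gap 1.4 diam 43 36 R 0.523
sleeve [301.9 204.5] [353.7 240.4] [ 0.5973 -0.013   0.0212] gap 19.4 diam 44 21 R 0.597
bush [357.2 269.1] [298.1 282.4] [ 0.4546 -0.122   0.0135] gap 6.6 diam 35 19 R 0.471
spindle [241.1 267.9] [273.7 234.5] [ 0.4618  0.1223 -0.0133] gap 1.0 diam 30 17 R 0.478
green1 [393.2 232. ] [345.9 301.3] [ 0.5279 -0.2002  0.0075] gap 2.0 diam 45 42 R 0.565
green2 [465.4 264.6] [331.9 359.1] [ 0.456  -0.3468  0.0078] gap 2.1 diam 47 43 R 0.573
```

Gold A at (170,280) measures 52 mm, so it's the larger ring. Heights and sizes agree with the text for the seal, the rings and the bearings. Next I'll go above the seal.

Emit:
{"op": "move_arm", "data": {
  "rows": [
    [1, -33, -14, 0, 0],
    [1, -70, -28, 0, 0],
    [1, -105, -43, 0, 0],
    [1, -141, -58, 0, 0],
    [1, -176, -72, 0, 0],
    [1, -212, -87, 0, 0],
    [1, -247, -101, 0, 0],
    [1, -282, -116, 0, 0]
  ]
}}

```text
t: 0.92
eef_pos: [0.4602, 0.3909, 0.2227]
tool_rot: [0.59, 3.086, 0.001]
ft_force: [0.2, 0.9, -0.1]
opening: 0.0869
```

Emit:
{"op": "move_arm", "data": {
  "rows": [
    [1, -35, -14, 0, 0],
    [1, -70, -28, 20, 0],
    [1, -105, -43, 40, 0],
    [1, -140, -58, 60, 0],
    [1, -170, -70, 80, 0],
    [1, -187, -77, 90, 0],
    [1, -187, -77, 90, 0],
    [1, -187, -77, 90, 0]
  ]
}}

```text
t: 1.58
eef_pos: [0.6047, 0.2501, 0.1314]
tool_rot: [-0.594, -3.083, 0.002]
ft_force: [-0.8, 1.1, 0.3]
opening: 0.0868
```

```bash
cat >>h.py <<'E'
def tofs(env,target):
    """tool-frame shift mm from measured TCP to world target"""
    o=env.get_obs(); return (1e3*totool(np.array(target)-o["eef_pos"],o["tool_rot"])).round(1)
def say(env):
    o=env.get_obs(); print("t",round(float(o["t"]),2),"tcp",o["eef_pos"].round(4),"rot",o["tool_rot"].round(3),"F",o["ft_force"].round(1),"open",round(float(o["opening"]),4),"j",o["joint_pos"].round(2))
E
python3 - <<'E'
from workcell import env
from h import *
say(env); c=env.read_camera("wrist"); print(proj(c,[[.6053,.2515,.004]]).round(0), c["T"].round(3).tolist())
cv2.imwrite("pics/w1.png",c["image"][:,:,::-1]); np.savez("w1.npz",**c)
E
```

```text
t 1.58 tcp [0.6047 0.2501 0.1314] rot [-5.940e-01 -3.083e+00  2.000e-03] F [-0.8  1.1  0.3] open 0.0868 j [-0.59  0.39  0.2   1.56 -0.08  1.21  0.82]
[[326. 226.]] [[0.372, -0.898, -0.234, 0.541], [0.928, 0.359, 0.096, 0.276], [-0.002, -0.254, 0.967, 0.293], [0.0, 0.0, 0.0, 1.0]]
```

View pics/w1.png

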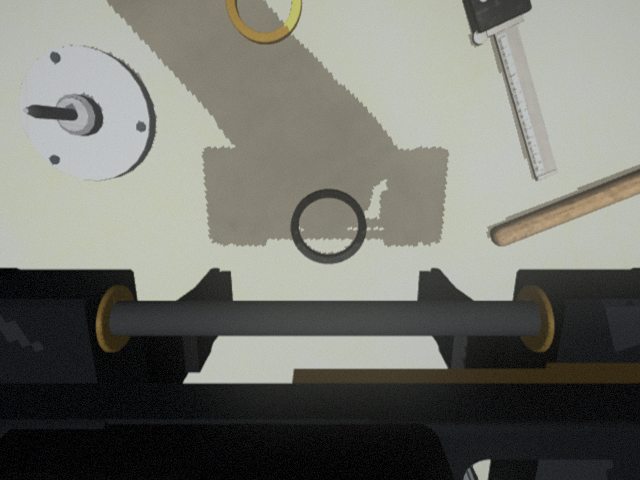

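Wrist view: the seal ring is centred at (329,226), 3 px from the prediction, and it's the only black ring. The spindle foot is at (88,113) with its pin leaning to (30,112). Large gold ring at (263,5). Going down on the seal.

Emit:
{"op": "move_arm", "data": {
  "rows": [
    [1, 0, 2, 35, 0],
    [1, 0, 2, 70, 0],
    [1, 0, 2, 100, 0],
    [1, 0, 2, 118, 0],
    [1, 0, 2, 124, 0],
    [1, 0, 2, 126, 0],
    [1, 0, 2, 127, 0],
    [1, 0, 2, 127, 0]
  ]
}}

```text
t: 2.3
eef_pos: [0.6064, 0.255, 0.0077]
tool_rot: [0.588, 3.083, 0.004]
ft_force: [-0.8, -0.2, -0.5]
opening: 0.087
```

Emit:
{"op": "move_arm", "data": {
  "rows": [
    [1, 0, 0, 2, 0],
    [1, 0, 0, 3, 0],
    [1, 0, 0, 3, 0],
    [0.6, 0, 0, 3, 0],
    [0.3, 0, 0, 3, 0],
    [0.3, 0, 0, 3, 0],
    [0.3, 0, 0, 3, 0],
    [0.3, 0, 0, 3, 0]
  ]
}}

```text
t: 2.97
eef_pos: [0.6053, 0.2536, 0.0026]
tool_rot: [0.59, 3.086, 0.0]
ft_force: [0.0, -0.0, 0.5]
opening: 0.0614
```

Emit:
{"op": "move_arm", "data": {
  "rows": [
    [0.3, 0, 0, 0, 0],
    [0.3, 0, 0, 0, 0],
    [0.3, 0, 0, -20, 0],
    [0.3, 0, 0, -50, 0],
    [0.3, 0, 0, -85, 0],
    [0.3, 0, 0, -115, 0],
    [0.3, 0, 0, -125, 0],
    [0.3, 0, 0, -125, 0]
  ]
}}

```text
t: 3.63
eef_pos: [0.6075, 0.2546, 0.1315]
tool_rot: [0.589, 3.08, 0.007]
ft_force: [0.3, -0.5, -0.4]
opening: 0.0584
```

```bash
python3 - <<'E'
from workcell import env
from h import *
say(env); print("to approx 80mm short of spindle", tofs(env,[.4618,.1223,.128]))
c=env.read_camera("wrist")
cv2.imwrite("pics/w2.png",c["image"][:,:,::-1]); np.savez("w2.npz",**c)
E
```

```text
t 3.63 tcp [0.6075 0.2546 0.1315] rot [0.589 3.08  0.007] F [ 0.3 -0.5 -0.4] open 0.0584 j [-0.59  0.39  0.2   1.56 -0.08  1.2   0.81]
to approx 80mm short of spindle [  86.6 -176.7    2.2]
```

View pics/w2.png

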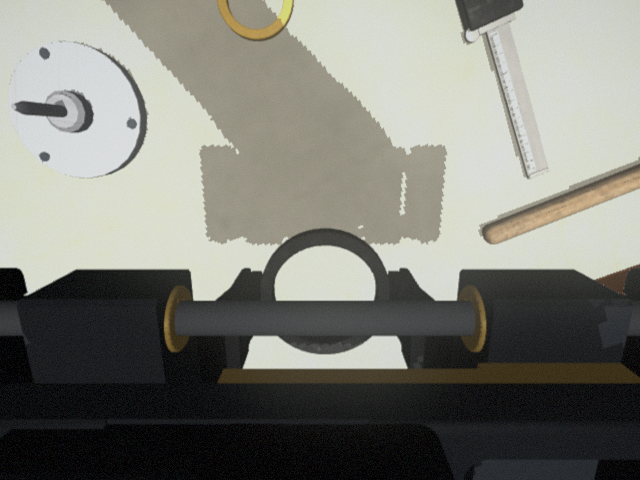

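The seal is held between the fingers, with its ring centred near (325,290). The spindle foot is at (78,109), pin tip at (17,107). Moving to where the wrist camera sees the spindle from nearby.

Emit:
{"op": "move_arm", "data": {
  "rows": [
    [0.3, 2, -25, 0, 0],
    [0.3, 4, -60, 0, 0],
    [0.3, 6, -95, 0, 0],
    [0.3, 8, -130, 0, 0],
    [0.3, 10, -160, 0, 0],
    [0.3, 10, -177, 0, 0],
    [0.3, 10, -177, 0, 0],
    [0.3, 10, -177, 0, 0]
  ]
}}

```text
t: 4.35
eef_pos: [0.5301, 0.0927, 0.1264]
tool_rot: [-0.592, -3.084, 0.0]
ft_force: [0.9, 0.4, 0.3]
opening: 0.0584
```

```bash
python3 - <<'E'
from workcell import env
from h import *
say(env)
c=env.read_camera("wrist"); np.savez("w3.npz",**c)
im=c["image"][:,:,::-1].copy(); print(proj(c,[[.4618,.1223,.012],[.4618,.1223,.066]]).round())
t=env.read_camera("top"); s=env.read_camera("side"); np.savez("s3.npz",**s); np.savez("t3.npz",**t)
a=cv2.resize(im[0:300,170:470],(500,500))
b=cv2.resize(s["image"][190:250,234:314,::-1],(300,225),interpolation=cv2.INTER_CUBIC)
T=np.load("w1.npz") # clear top view from start
t0=cv2.imread("pics/top0.png")[238:298,201:281]
d=cv2.resize(t0,(300,225),interpolation=cv2.INTER_CUBIC)
out=np.zeros((500,800,3),np.uint8); out[:,:500]=a; out[:225,500:]=b; out[250:475,500:]=d
cv2.imwrite("pics/w3.png",out)
E
```

```text
t 4.35 tcp [0.5301 0.0927 0.1264] rot [-0.592 -3.084  0.   ] F [0.9 0.4 0.3] open 0.0584 j [-0.47  0.15  0.27  1.86 -0.05  1.14  1.01]
[[327. 129.]
 [328. 127.]]
```

View pics/w3.png

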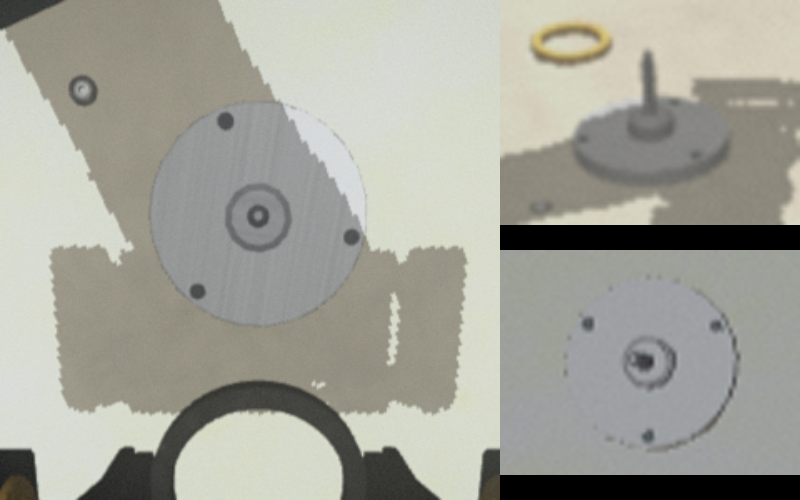

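Crop: the pin tip is at wrist pixel (324.8,129.6), within 3 px of the prediction. The held seal is centred on the same column (~325), so there is no sideways error. The side crop shows the pin standing on the boss, and the top crop shows the foot with the pin tip. Now the forward distance.

```bash
python3 - <<'E'
from workcell import env
from h import *
c=dict(np.load("w3.npz")); o=env.get_obs()
# pin tip by two wrist places, and by wrist + side (crop scale 3.75)
c2=dict(np.load("w2.npz")); s=dict(np.load("s3.npz"))
print("tip w2/w3",meet(c,(324.8,129.6),c2,(17,107)))
print("tip w3/side",meet(c,(324.8,129.6),s,(234+148/3.75,190+51/3.75)))
P=plane(c,[324.8,129.6],.066)[0]; F=plane(c,[324.8,127.8],.012)[0]; print(P,F)
# gap TCP->pin in tool axes from the wrist pose
print("tool shift to pin",(1e3*totool(P-o["eef_pos"],o["tool_rot"])).round(1),"foot",(1e3*totool(F-o["eef_pos"],o["tool_rot"])).round(1))
m=(c["image"].max(2)<85).astype(np.uint8); m[:200]=0
print([m[r,200:450].nonzero()[0][[0,-1]]+200 for r in (245,250,255,260)])
k=np.array([[m_,r] for r in range(228,262) for m_ in (m[r,250:400].nonzero()[0][[0,-1]]+250 if m[r,250:400].any() else [])])
q=plane(c,k,o["eef_pos"][2]-.002+.008)
x,y=q[:,0],q[:,1]
sol=np.linalg.lstsq(np.c_[x,y,np.ones(len(x))],x*x+y*y,rcond=None)[0]
ctr=sol[:2]/2; print("seal ctr",ctr,"r",np.sqrt(sol[2]+ctr@ctr),"rel tool",(1e3*totool(np.r_[ctr,o["eef_pos"][2]]-o["eef_pos"],o["tool_rot"])).round(1))
E
```

```text
tip w2/w3 (array([0.46243896, 0.12017105, 0.06333926]), np.float64(0.00013159968988665915))
tip w3/side (array([0.46370833, 0.1198891 , 0.06588713]), np.float64(0.002373892687202291))
[0.46254717 0.12012554 0.066     ] [0.46041111 0.12093627 0.012     ]
tool shift to pin [72.9 -1.5 61. ] foot [ 75.1  -1.5 115. ]
[array([281, 368]), array([277, 373]), array([273, 377]), array([270, 380])]
seal ctr [0.52726167 0.09436871] r 0.02754422500004652 rel tool [ 3.2 -1.7  0. ]
```

Emit:
{"op": "move_arm", "data": {
  "rows": [
    [0.3, 25, 0, 0, 0],
    [0.3, 55, 0, 0, 0],
    [0.3, 73, 0, 0, 0],
    [0.3, 73, 0, 10, 0],
    [0.3, 73, 0, 40, 0],
    [0.3, 73, 0, 70, 0],
    [0.3, 73, 0, 88, 0],
    [0.3, 73, 0, 90, 0]
  ]
}}

```text
t: 5.17
eef_pos: [0.4603, 0.1197, 0.0336]
tool_rot: [-0.586, -3.081, 0.006]
ft_force: [-1.3, -0.1, -0.2]
opening: 0.0584
```

Emit:
{"op": "move_arm", "data": {
  "rows": [
    [0.3, 0, 0, 5, 0],
    [0.3, 0, 0, 10, 0],
    [0.3, 0, 0, 14, 0],
    [0.3, 0, 0, 17, 0],
    [0.3, 0, 0, 18, 0],
    [0.3, 0, 0, 18, 0],
    [0.3, 0, 0, 18, 0],
    [0.3, 0, 0, 18, 0]
  ]
}}

```text
t: 5.83
eef_pos: [0.4632, 0.1198, 0.02]
tool_rot: [0.59, 3.085, 0.001]
ft_force: [-0.4, -0.3, 0.6]
opening: 0.0581
```

Emit:
{"op": "move_arm", "data": {
  "rows": [
    [0.3, 0, 0, 1, 0],
    [0.3, 0, 0, 2, 0],
    [0.3, 0, 0, 2, 0],
    [0.3, 0, 0, 2, 0]
  ]
}}

```text
t: 6.17
eef_pos: [0.4628, 0.1197, 0.0175]
tool_rot: [-0.59, -3.086, -0.0]
ft_force: [0.5, 0.4, 0.9]
opening: 0.0583
```

Emit:
{"op": "move_arm", "data": {
  "rows": [
    [0.95, 0, 0, 0, 0],
    [0.95, 0, 0, 0, 0],
    [0.95, 0, 0, 0, 0],
    [1, 0, 0, 0, 0],
    [1, 0, 0, 0, 0]
  ]
}}

```text
t: 6.58
eef_pos: [0.4629, 0.1198, 0.0176]
tool_rot: [0.59, 3.086, 0.0]
ft_force: [0.1, -1.2, -0.5]
opening: 0.0828
```

Emit:
{"op": "move_arm", "data": {
  "rows": [
    [1, 0, 0, -15, 0],
    [1, 0, 0, -45, 0],
    [1, 0, 0, -80, 0],
    [1, 0, 0, -110, 0],
    [1, 0, 0, -110, 0]
  ]
}}

```text
t: 7.0
eef_pos: [0.4669, 0.121, 0.1338]
tool_rot: [0.588, 3.076, 0.01]
ft_force: [2.1, 0.8, 0.5]
opening: 0.0864
```

```bash
python3 - <<'E'
from workcell import env
from h import *
say(env); print("to 5mm short of above gold", tofs(env,[.4408,.2682,.128]))
E
```

```text
t 7.0 tcp [0.4669 0.121  0.1338] rot [0.588 3.076 0.01 ] F [2.1 0.8 0.5] open 0.0864 j [-0.53  0.02  0.23  1.99 -0.01  1.13  0.89]
to 5mm short of above gold [ 78.7 127.1   6.2]
```

Emit:
{"op": "move_arm", "data": {
  "rows": [
    [1, 20, 30, 0, 0],
    [1, 38, 65, 0, 0],
    [1, 55, 98, 0, 0],
    [1, 70, 120, 0, 0],
    [1, 75, 130, 0, 0],
    [1, 75, 130, 0, 0],
    [1, 75, 130, 0, 0]
  ]
}}

```text
t: 7.58
eef_pos: [0.4412, 0.2671, 0.1271]
tool_rot: [-0.59, -3.086, 0.002]
ft_force: [0.1, -0.3, -0.4]
opening: 0.0873
```

```bash
cat >>h.py <<'E'
def circ(q):
    x,y=q[:,0],q[:,1]; s=np.linalg.lstsq(np.c_[x,y,np.ones(len(x))],x*x+y*y,rcond=None)[0]
    return s[:2]/2,np.sqrt(s[2]+(s[:2]/2)@(s[:2]/2))
def part(env,name,fn,ztop,box,nom):
    """blob mask -> hull of biggest blob -> circle at ztop, in tool axes"""
    say(env); c=env.read_camera("wrist"); np.savez(name+".npz",**c); cv2.imwrite(f"pics/{name}.png",c["image"][:,:,::-1])
    o=env.get_obs(); print("pred px",proj(c,nom).round())
    m=fn(c["image"].astype(int)).astype(np.uint8); M=np.zeros_like(m); u0,u1,v0,v1=box; M[v0:v1,u0:u1]=m[v0:v1,u0:u1]
    cs,_=cv2.findContours(M,cv2.RETR_EXTERNAL,cv2.CHAIN_APPROX_NONE); k=max(cs,key=cv2.contourArea)
    k=cv2.convexHull(k)[:,0]; print("px bbox",cv2.boundingRect(k))
    p,r=circ(plane(c,k,ztop)); t=1e3*totool(np.r_[p,ztop]-o["eef_pos"],o["tool_rot"])
    print("centre",p.round(4),"diam mm",(2e3*r).round(1),"tool shift",t.round(1))
gold=lambda i:(i[:,:,0]-i[:,:,2]>50)&(i[:,:,0]>90)
E
python3 - <<'E'
from workcell import env
from h import *
part(env,"g1",gold,.007,(180,460,100,268),[[.4408,.2682,.005]])
E
```

```text
t 7.58 tcp [0.4412 0.2671 0.1271] rot [-5.900e-01 -3.086e+00  2.000e-03] F [ 0.1 -0.3 -0.4] open 0.0873 j [-0.69  0.11  0.1   1.9  -0.01  1.13  0.61]
pred px [[325. 227.]]
px bbox (295, 193, 67, 65)
centre [0.4408 0.2704] diam mm 51.6 tool shift [  2.4   3.8 120.1]
```

View pics/g1.png

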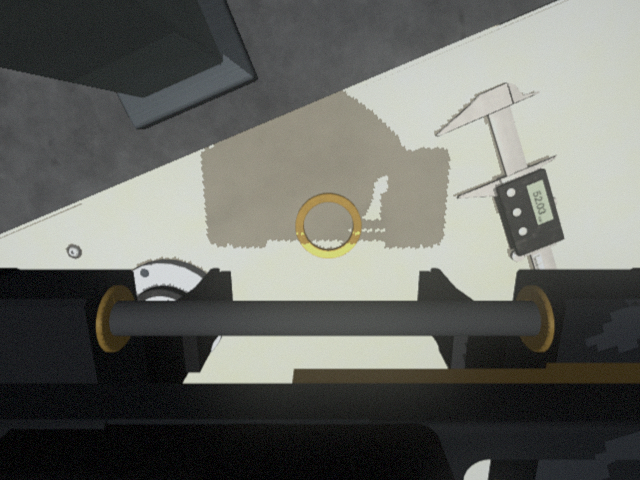

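The ring at (328,225) measures 51.6 mm, so it is the larger gold ring (the other was 44 mm). The seal is partly visible on the foot at (165,295). Grasping the ring.

Emit:
{"op": "move_arm", "data": {
  "rows": [
    [1, 1, 3, 30, 0],
    [1, 2, 4, 65, 0],
    [1, 2, 4, 95, 0],
    [1, 2, 4, 112, 0],
    [1, 2, 4, 121, 0],
    [1, 2, 4, 124, 0],
    [1, 2, 4, 124, 0],
    [1, 2, 4, 124, 0]
  ]
}}

```text
t: 8.3
eef_pos: [0.442, 0.2726, 0.0048]
tool_rot: [0.591, 3.084, 0.002]
ft_force: [-0.9, -0.8, 0.7]
opening: 0.0871
```

Emit:
{"op": "move_arm", "data": {
  "rows": [
    [0.7, 0, 0, 0, 0],
    [0.3, 0, 0, 0, 0],
    [0.3, 0, 0, 0, 0],
    [0.3, 0, 0, 0, 0],
    [0.3, 0, 0, 0, 0],
    [0.3, 0, 0, 0, 0],
    [0.3, 0, 0, 0, 0],
    [0.3, 0, 0, 0, 0]
  ]
}}

```text
t: 8.97
eef_pos: [0.4407, 0.2727, 0.0036]
tool_rot: [0.59, 3.086, 0.0]
ft_force: [-0.2, -0.4, 0.9]
opening: 0.0495
```

Emit:
{"op": "move_arm", "data": {
  "rows": [
    [0.3, 0, 0, -20, 0],
    [0.3, 0, 0, -55, 0],
    [0.3, 0, 0, -90, 0],
    [0.3, 0, 0, -115, 0],
    [0.3, 0, 0, -124, 0],
    [0.3, -15, -13, -124, 0],
    [0.3, -40, -36, -124, 0],
    [0.3, -65, -58, -124, 0]
  ]
}}

```text
t: 9.63
eef_pos: [0.4793, 0.1947, 0.1269]
tool_rot: [-0.584, -3.086, 0.0]
ft_force: [0.6, 0.2, -0.1]
opening: 0.0495
```

Emit:
{"op": "move_arm", "data": {
  "rows": [
    [0.3, -25, -22, 0, 0],
    [0.3, -50, -45, 0, 0],
    [0.3, -75, -67, 0, 0],
    [0.3, -85, -76, 0, 0],
    [0.3, -85, -76, 0, 0],
    [0.3, -85, -76, 0, 0],
    [0.3, -85, -76, 0, 0]
  ]
}}

```text
t: 10.22
eef_pos: [0.5298, 0.0942, 0.1267]
tool_rot: [-0.587, -3.084, -0.0]
ft_force: [-0.1, -0.8, -0.1]
opening: 0.0499
```

```bash
python3 - <<'E'
from workcell import env
from h import *
say(env); c=env.read_camera("wrist"); np.savez("g2.npz",**c)
print(tofs(env,[.4628,.1198,.128]))
cv2.imwrite("pics/g2.png",cv2.resize(c["image"][60:380,165:485,::-1],(600,600)))
E
```

```text
t 10.22 tcp [0.5298 0.0942 0.1267] rot [-0.587 -3.084 -0.   ] F [-0.1 -0.8 -0.1] open 0.0499 j [-0.46  0.15  0.26  1.86 -0.04  1.14  1.01]
[71.6 -1.  -1. ]
```

View pics/g2.png

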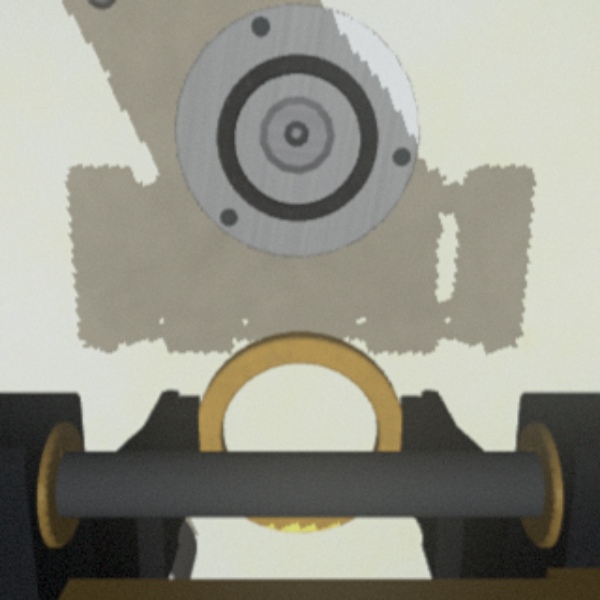

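The seal lies flat and concentric on the foot at crop (297,137), and the pin is at (297,132). The gold ring is held at (300,432), about 1 mm to the right. Placing it.

Emit:
{"op": "move_arm", "data": {
  "rows": [
    [0.3, 25, -1, 0, 0],
    [0.3, 55, -1, 0, 0],
    [0.3, 72, -1, 0, 0],
    [0.3, 72, -1, 10, 0],
    [0.3, 72, -1, 40, 0],
    [0.3, 72, -1, 70, 0],
    [0.3, 72, -1, 82, 0],
    [0.3, 72, -1, 84, 0]
  ]
}}

```text
t: 10.93
eef_pos: [0.4608, 0.1185, 0.0404]
tool_rot: [-0.586, -3.082, 0.005]
ft_force: [0.6, -0.1, -0.8]
opening: 0.0495
```

Emit:
{"op": "move_arm", "data": {
  "rows": [
    [0.3, 0, 0, 5, 0],
    [0.3, 0, 0, 10, 0],
    [0.3, 0, 0, 14, 0],
    [0.3, 0, 0, 17, 0],
    [0.3, 0, 0, 18, 0],
    [0.3, 0, 0, 18, 0],
    [0.3, 0, 0, 18, 0],
    [0.3, 0, 0, 18, 0]
  ]
}}

```text
t: 11.6
eef_pos: [0.4637, 0.1185, 0.0259]
tool_rot: [0.59, 3.085, 0.001]
ft_force: [0.0, -0.2, -0.6]
opening: 0.0495
```

Emit:
{"op": "move_arm", "data": {
  "rows": [
    [0.3, 0, 0, 1, 0],
    [0.3, 0, 0, 1.5, 0],
    [0.3, 0, 0, 1.5, 0],
    [0.9, 0, 0, 1.5, 0],
    [0.9, 0, 0, 1.5, 0],
    [0.9, 0, 0, 1.5, 0],
    [1, 0, 0, 1.5, 0],
    [1, 0, 0, 1.5, 0]
  ]
}}

```text
t: 12.27
eef_pos: [0.4634, 0.1185, 0.0241]
tool_rot: [0.59, 3.086, 0.0]
ft_force: [0.4, 0.2, 1.3]
opening: 0.0748
```

Emit:
{"op": "move_arm", "data": {
  "rows": [
    [1, 0, 0, -15, 0],
    [1, 0, 0, -45, 0],
    [1, 0, 0, -80, 0],
    [1, 0, 0, -102, 0],
    [1, -20, -22, -102, 0],
    [1, -45, -49, -102, 0],
    [1, -70, -76, -102, 0],
    [1, -95, -103, -102, 0]
  ]
}}

```text
t: 12.93
eef_pos: [0.5142, -0.0136, 0.1265]
tool_rot: [0.588, 3.085, 0.001]
ft_force: [-0.2, 0.0, -0.5]
opening: 0.087
```

Emit:
{"op": "move_arm", "data": {
  "rows": [
    [1, -25, -27, 0, 0],
    [1, -50, -55, 0, 0],
    [1, -75, -82, 0, 0],
    [1, -100, -110, 0, 0],
    [1, -125, -137, 0, 0],
    [1, -150, -165, 0, 0],
    [1, -172, -189, 0, 0],
    [1, -182, -200, 0, 0]
  ]
}}

```text
t: 13.6
eef_pos: [0.6089, -0.271, 0.1258]
tool_rot: [0.597, 3.084, -0.006]
ft_force: [-1.8, 0.3, 1.1]
opening: 0.087
```

Emit:
{"op": "move_arm", "data": {
  "rows": [
    [1, 0, 0, 0, 0],
    [1, 0, 0, 0, 0],
    [1, 0, 0, 0, 0]
  ]
}}

```text
t: 13.85
eef_pos: [0.6091, -0.2636, 0.1257]
tool_rot: [-0.588, -3.085, -0.002]
ft_force: [-0.0, -0.2, -0.2]
opening: 0.0869
```

```bash
python3 - <<'E'
from workcell import env
from h import *
grey=lambda i:(i.max(2)<135)&(np.ptp(i,2)<25)
part(env,"b1",grey,.015,(180,460,100,268),[[.6095,-.266,.008]])
E
```

```text
t 13.85 tcp [ 0.6091 -0.2636  0.1257] rot [-5.880e-01 -3.085e+00 -2.000e-03] F [-0.  -0.2 -0.2] open 0.0869 j [-0.01  0.44  0.49  1.55 -0.22  1.21  1.72]
pred px [[321. 231.]]
px bbox (282, 193, 133, 68)
centre [ 0.6152 -0.2452] diam mm 84.9 tool shift [  0.9  18.7 110.8]
```

View pics/b1.png

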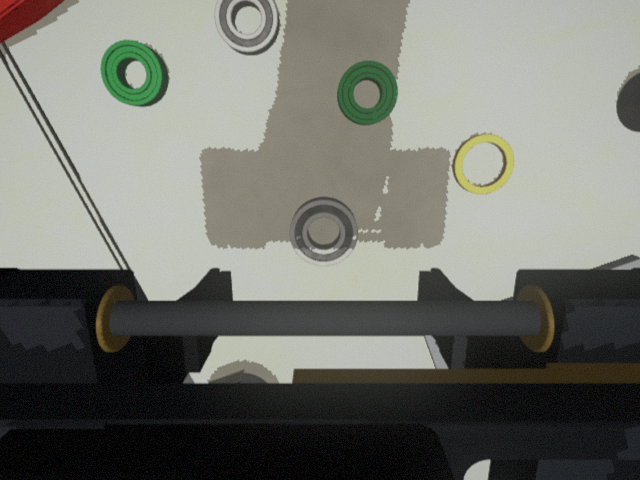

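The large bearing is centred at (324,230). Both green decoys, (134,73) and (367,92), and the small bearing (247,20) are separate. My grey mask merged shadow with it, so I'm using the read pixel instead. Grasping.

Emit:
{"op": "move_arm", "data": {
  "rows": [
    [1, 0, 1.5, 30, 0],
    [1, 0, 1.5, 65, 0],
    [1, 0, 1.5, 95, 0],
    [1, 0, 1.5, 112, 0],
    [1, 0, 1.5, 119, 0],
    [1, 0, 1.5, 121, 0],
    [1, 0, 1.5, 121, 0],
    [1, 0, 1.5, 121, 0]
  ]
}}

```text
t: 14.57
eef_pos: [0.611, -0.2639, 0.0069]
tool_rot: [0.588, 3.083, -0.0]
ft_force: [0.6, -0.2, 0.3]
opening: 0.0874
```

Emit:
{"op": "move_arm", "data": {
  "rows": [
    [0.7, 0, 0, 0, 0],
    [0.3, 0, 0, 0, 0],
    [0.3, 0, 0, 0, 0],
    [0.3, 0, 0, 0, 0],
    [0.3, 0, 0, 0, 0],
    [0.3, 0, 0, 0, 0],
    [0.3, 0, 0, 0, 0],
    [0.3, 0, 0, 0, 0]
  ]
}}

```text
t: 15.23
eef_pos: [0.6097, -0.264, 0.0051]
tool_rot: [0.59, 3.086, -0.0]
ft_force: [-0.5, -0.1, 1.8]
opening: 0.0508
```

Emit:
{"op": "move_arm", "data": {
  "rows": [
    [0.3, 0, 0, -20, 0],
    [0.3, 0, 0, -55, 0],
    [0.3, 0, 0, -90, 0],
    [0.3, 0, 0, -115, 0],
    [0.3, 10, 15, -122, 0],
    [0.3, 28, 41, -122, 0],
    [0.3, 48, 71, -122, 0],
    [0.3, 65, 96, -122, 0]
  ]
}}

```text
t: 15.9
eef_pos: [0.584, -0.1487, 0.1269]
tool_rot: [-0.59, -3.085, -0.002]
ft_force: [0.8, 0.9, -1.0]
opening: 0.0509
```

Emit:
{"op": "move_arm", "data": {
  "rows": [
    [0.3, 20, 30, 0, 0],
    [0.3, 40, 59, 0, 0],
    [0.3, 60, 88, 0, 0],
    [0.3, 80, 118, 0, 0],
    [0.3, 100, 147, 0, 0],
    [0.3, 120, 177, 0, 0],
    [0.3, 135, 199, 0, 0],
    [0.3, 140, 206, 0, 0]
  ]
}}

```text
t: 16.57
eef_pos: [0.5288, 0.0983, 0.1268]
tool_rot: [-0.579, -3.086, -0.004]
ft_force: [0.4, 0.8, -0.9]
opening: 0.0509
```

Emit:
{"op": "move_arm", "data": {
  "rows": [
    [0.3, 0, 0, 0, 0],
    [0.3, 0, 0, 0, 0],
    [0.3, 0, 0, 0, 0]
  ]
}}

```text
t: 16.82
eef_pos: [0.5309, 0.09, 0.127]
tool_rot: [0.594, 3.084, -0.002]
ft_force: [-0.2, -1.3, -0.4]
opening: 0.0508
```

```bash
python3 - <<'E'
from workcell import env
from h import *
say(env); c=env.read_camera("wrist"); np.savez("b2.npz",**c)
print(tofs(env,[.463,.1195,.128]))
cv2.imwrite("pics/b2.png",cv2.resize(c["image"][60:380,165:485,::-1],(600,600)))
E
```

```text
t 16.82 tcp [0.5309 0.09   0.127 ] rot [ 5.940e-01  3.084e+00 -2.000e-03] F [-0.2 -1.3 -0.4] open 0.0508 j [-0.51  0.15  0.32  1.86 -0.05  1.14  1.02]
[74.2  2.2 -1. ]
```

View pics/b2.png

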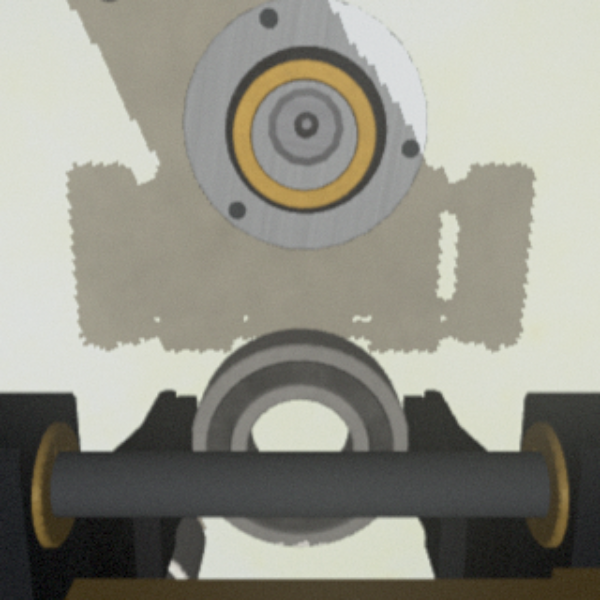

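The gold ring lies concentric at crop (305,131) inside the seal's outline, and the pin tip is at (306,124). The bearing is held at (300,440). The small sideways offset is just the arm still settling. Placing.

Emit:
{"op": "move_arm", "data": {
  "rows": [
    [0.3, 25, 0, 0, 0],
    [0.3, 55, 0, 0, 0],
    [0.3, 73, 0, 0, 0],
    [0.3, 73, 0, 0, 0],
    [0.3, 73, 0, 25, 0],
    [0.3, 73, 0, 52, 0],
    [0.3, 73, 0, 70, 0],
    [0.3, 73, 0, 76, 0]
  ]
}}

```text
t: 17.53
eef_pos: [0.4615, 0.1168, 0.0485]
tool_rot: [-0.594, -3.082, 0.005]
ft_force: [-0.7, -0.4, -0.8]
opening: 0.0506
```

Emit:
{"op": "move_arm", "data": {
  "rows": [
    [0.3, 0, 0, 5, 0],
    [0.3, 0, 0, 10, 0],
    [0.3, 0, 0, 14, 0],
    [0.3, 0, 0, 17, 0],
    [0.3, 0, 0, 18, 0],
    [0.3, 0, 0, 18, 0],
    [0.3, 0, 0, 18, 0],
    [0.3, 0, 0, 18, 0]
  ]
}}

```text
t: 18.2
eef_pos: [0.463, 0.1194, 0.0335]
tool_rot: [0.59, 3.085, 0.001]
ft_force: [1.0, -0.5, 0.4]
opening: 0.0511
```

Emit:
{"op": "move_arm", "data": {
  "rows": [
    [0.3, 0, 0, 1, 0],
    [0.3, 0, 0, 1, 0],
    [0.9, 0, 0, 1, 0],
    [0.9, 0, 0, 1, 0],
    [0.9, 0, 0, 1, 0],
    [1, 0, 0, 1, 0],
    [1, 0, 0, 1, 0]
  ]
}}

```text
t: 18.78
eef_pos: [0.4628, 0.1193, 0.0322]
tool_rot: [0.59, 3.085, 0.0]
ft_force: [-0.2, -0.6, -0.7]
opening: 0.0767
```

Emit:
{"op": "move_arm", "data": {
  "rows": [
    [1, 0, 0, -15, 0],
    [1, 0, 0, -45, 0],
    [1, 0, 0, -80, 0],
    [1, 0, 0, -95, 0],
    [1, -9, -24, -95, 0],
    [1, -20, -54, -95, 0],
    [1, -32, -86, -95, 0],
    [1, -44, -119, -95, 0]
  ]
}}

```text
t: 19.45
eef_pos: [0.4596, -0.0085, 0.1274]
tool_rot: [0.587, 3.085, 0.001]
ft_force: [0.5, 0.1, 0.3]
opening: 0.087
```

Emit:
{"op": "move_arm", "data": {
  "rows": [
    [1, -12, -33, 0, 0],
    [1, -24, -66, 0, 0],
    [1, -36, -98, 0, 0],
    [1, -48, -130, 0, 0],
    [1, -60, -162, 0, 0],
    [1, -72, -194, 0, 0],
    [1, -82, -223, 0, 0],
    [1, -87, -236, 0, 0]
  ]
}}

```text
t: 20.12
eef_pos: [0.4523, -0.2639, 0.1275]
tool_rot: [0.597, 3.083, -0.004]
ft_force: [0.0, -0.0, 0.2]
opening: 0.0873
```

Emit:
{"op": "move_arm", "data": {
  "rows": [
    [1, 0, 0, 0, 0],
    [1, 0, 0, 0, 0],
    [1, 0, 0, 0, 0],
    [1, 0, 0, 0, 0]
  ]
}}

```text
t: 20.45
eef_pos: [0.4539, -0.2572, 0.1269]
tool_rot: [-0.586, -3.086, -0.002]
ft_force: [0.2, 0.3, -0.1]
opening: 0.0871
```

```bash
python3 - <<'E'
from workcell import env
from h import *
say(env); c=env.read_camera("wrist"); np.savez("c1.npz",**c)
P=[.4542,-.259,.008]; print(proj(c,P),tofs(env,P))
cv2.imwrite("pics/c1.png",c["image"][:,:,::-1])
E
```

```text
t 20.45 tcp [ 0.4539 -0.2572  0.1269] rot [-5.860e-01 -3.086e+00 -2.000e-03] F [ 0.2  0.3 -0.1] open 0.0871 j [-0.16  0.13  0.68  1.91 -0.09  1.13  1.75]
[[321.93693276 229.88540078]] [ -0.9  -1.6 118.9]
```

View pics/c1.png

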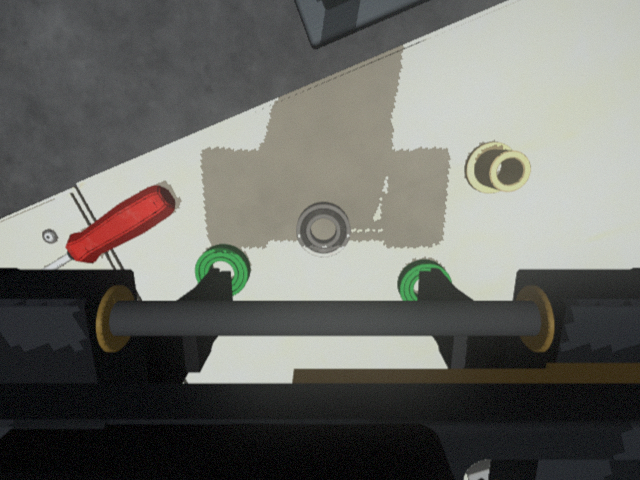

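The small steel bearing is centred at (323,229). The green decoys are at (222,270) and (425,285), and their edges clear the fingers by about 12 mm or more. Bush at (498,168). Grasping.

Emit:
{"op": "move_arm", "data": {
  "rows": [
    [1, 0, 1, 30, 0],
    [1, 0, 1, 65, 0],
    [1, 0, 1, 95, 0],
    [1, 0, 1, 112, 0],
    [1, 0, 1, 120, 0],
    [1, 0, 1, 122.5, 0],
    [1, 0, 1, 122.5, 0],
    [1, 0, 1, 122.5, 0]
  ]
}}

```text
t: 21.17
eef_pos: [0.455, -0.2583, 0.0058]
tool_rot: [0.589, 3.084, -0.0]
ft_force: [0.8, 0.7, 0.4]
opening: 0.0866
```

Emit:
{"op": "move_arm", "data": {
  "rows": [
    [0.7, 0, 0, 0, 0],
    [0.2, 0, 0, 0, 0],
    [0.2, 0, 0, 0, 0],
    [0.2, 0, 0, 0, 0],
    [0.2, 0, 0, 0, 0],
    [0.2, 0, 0, 0, 0],
    [0.2, 0, 0, 0, 0],
    [0.2, 0, 0, 0, 0]
  ]
}}

```text
t: 21.83
eef_pos: [0.4538, -0.2581, 0.0045]
tool_rot: [0.59, 3.086, 0.0]
ft_force: [1.2, 0.8, -0.8]
opening: 0.0417
```

Emit:
{"op": "move_arm", "data": {
  "rows": [
    [0.2, 0, 0, 0, 0],
    [0.2, 0, 0, 0, 0],
    [0.2, 0, 0, 0, 0]
  ]
}}

```text
t: 22.08
eef_pos: [0.4538, -0.2581, 0.0045]
tool_rot: [-0.59, -3.086, -0.0]
ft_force: [0.6, 0.1, 0.1]
opening: 0.0406
```

Emit:
{"op": "move_arm", "data": {
  "rows": [
    [0.2, 0, 0, -20, 0],
    [0.2, 0, 0, -55, 0],
    [0.2, 0, 0, -90, 0],
    [0.2, 0, 0, -115, 0],
    [0.2, 3, 15, -123, 0],
    [0.2, 8, 45, -123, 0],
    [0.2, 13, 80, -123, 0],
    [0.2, 18, 114, -123, 0]
  ]
}}

```text
t: 22.75
eef_pos: [0.4792, -0.1445, 0.1279]
tool_rot: [0.593, 3.084, 0.001]
ft_force: [0.7, -0.6, -0.4]
opening: 0.0409
```

Emit:
{"op": "move_arm", "data": {
  "rows": [
    [0.2, 5, 34, 0, 0],
    [0.2, 10, 68, 0, 0],
    [0.2, 15, 102, 0, 0],
    [0.2, 20, 136, 0, 0],
    [0.2, 25, 170, 0, 0],
    [0.2, 30, 202, 0, 0],
    [0.2, 36, 226, 0, 0],
    [0.2, 40, 240, 0, 0]
  ]
}}

```text
t: 23.42
eef_pos: [0.5304, 0.0962, 0.1272]
tool_rot: [-0.584, -3.086, -0.001]
ft_force: [-0.5, -0.1, 0.1]
opening: 0.0406
```

Emit:
{"op": "move_arm", "data": {
  "rows": [
    [0.2, 0, 0, 0, 0],
    [0.2, 0, 0, 0, 0],
    [0.2, 0, 0, 0, 0],
    [0.2, 0, 0, 0, 0],
    [0.2, 0, 0, 0, 0]
  ]
}}

```text
t: 23.83
eef_pos: [0.5305, 0.0905, 0.1276]
tool_rot: [0.594, 3.085, -0.0]
ft_force: [-0.1, -0.2, -0.7]
opening: 0.0409
```

```bash
python3 - <<'E'
from workcell import env
from h import *
say(env); c=env.read_camera("wrist"); np.savez("c2.npz",**c)
print(tofs(env,[.463,.1195,.128]))
cv2.imwrite("pics/c2.png",cv2.resize(c["image"][60:380,165:485,::-1],(600,600)))
E
```

```text
t 23.83 tcp [0.5305 0.0905 0.1276] rot [ 0.594  3.085 -0.   ] F [-0.1 -0.2 -0.7] open 0.0409 j [-0.58  0.16  0.39  1.86 -0.07  1.14  1.03]
[73.4  1.5 -0.3]
```

View pics/c2.png

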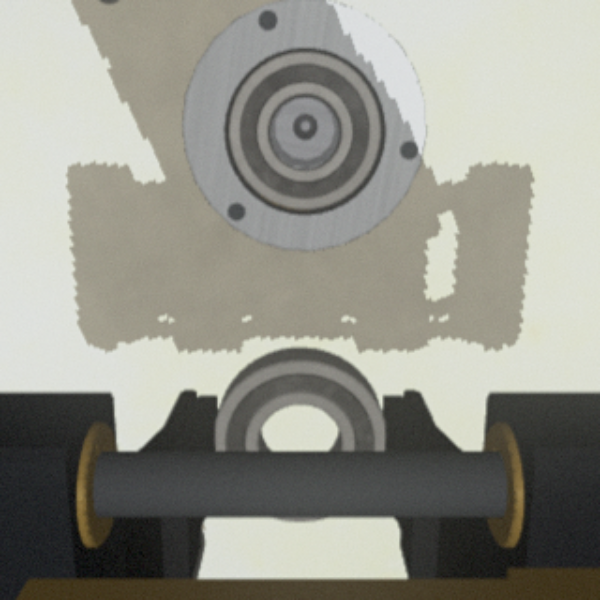

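The large bearing is seated concentric at crop (305,131), with the pin through it at (305,126). The small bearing is held at (300,435). Placing.

Emit:
{"op": "move_arm", "data": {
  "rows": [
    [0.2, 25, 0, 0, 0],
    [0.2, 55, 0, 0, 0],
    [0.2, 73, 0, 0, 0],
    [0.2, 73, 0, 0, 0],
    [0.2, 73, 0, 15, 0],
    [0.2, 73, 0, 35, 0],
    [0.2, 73, 0, 50, 0],
    [0.2, 73, 0, 50, 0]
  ]
}}

```text
t: 24.55
eef_pos: [0.4609, 0.1177, 0.075]
tool_rot: [-0.591, -3.082, 0.005]
ft_force: [-0.1, -0.8, -0.4]
opening: 0.0405
```

Emit:
{"op": "move_arm", "data": {
  "rows": [
    [0.2, 0, 0, 7, 0],
    [0.2, 0, 0, 14, 0],
    [0.2, 0, 0, 21, 0],
    [0.2, 0, 0, 26, 0],
    [0.2, 0, 0, 29, 0],
    [0.2, 0, 0, 30, 0],
    [0.2, 0, 0, 30, 0],
    [0.2, 0, 0, 30, 0]
  ]
}}

```text
t: 25.22
eef_pos: [0.4629, 0.1194, 0.0478]
tool_rot: [0.59, 3.085, 0.0]
ft_force: [0.1, 0.6, -0.1]
opening: 0.0412
```

Emit:
{"op": "move_arm", "data": {
  "rows": [
    [0.2, 0, 0, 1, 0],
    [0.2, 0, 0, 1, 0],
    [0.9, 0, 0, 1, 0],
    [0.9, 0, 0, 1, 0],
    [0.9, 0, 0, 1, 0],
    [1, 0, 0, 1, 0],
    [1, 0, 0, 1, 0],
    [1, 0, 0, 1, 0]
  ]
}}

```text
t: 25.88
eef_pos: [0.4627, 0.1193, 0.0466]
tool_rot: [0.59, 3.086, 0.0]
ft_force: [-0.3, 0.7, -0.2]
opening: 0.0729
```

Emit:
{"op": "move_arm", "data": {
  "rows": [
    [1, 0, 0, -15, 0],
    [1, 0, 0, -45, 0],
    [1, 0, 0, -80, 0],
    [1, 0, 0, -100, 0],
    [1, -20, -8, -100, 0],
    [1, -55, -22, -100, 0],
    [1, -90, -36, -100, 0],
    [1, -125, -50, -100, 0]
  ]
}}

```text
t: 26.55
eef_pos: [0.5615, 0.0261, 0.1471]
tool_rot: [0.587, 3.085, 0.001]
ft_force: [-0.0, 0.2, -0.3]
opening: 0.0869
```

Emit:
{"op": "move_arm", "data": {
  "rows": [
    [1, -30, -12, 0, 0],
    [1, -51, -21, 0, 0],
    [1, -51, -21, 0, 0],
    [1, -51, -21, 0, 0],
    [1, -51, -21, 0, 0]
  ]
}}

```text
t: 26.97
eef_pos: [0.5994, -0.0107, 0.1461]
tool_rot: [-0.589, -3.085, -0.001]
ft_force: [-0.2, 0.6, 0.2]
opening: 0.0872
```

```bash
python3 - <<'E'
from workcell import env
from h import *
say(env); c=env.read_camera("wrist"); np.savez("d1.npz",**c)
t=env.read_camera("top")
t0=cv2.imread("pics/top0.png")[:,:,::-1]
P=plane(t,[302,195.5],.042)[0]; print(P,proj(c,P),tofs(env,P))
out=np.zeros((480,800,3),np.uint8); out[:,:640]=c["image"][:,:,::-1]; out[:160,640:]=cv2.resize(t0[175:215,282:322,::-1],(160,160)); 
cv2.imwrite("pics/d1.png",out)
E
```

```text
t 26.97 tcp [ 0.5994 -0.0107  0.1461] rot [-5.890e-01 -3.085e+00 -1.000e-03] F [-0.2  0.6  0.2] open 0.0872 j [-0.44  0.28  0.49  1.7  -0.14  1.2   1.28]
[ 0.60268716 -0.01192104  0.042     ] [[324.13475759 238.18492004]] [ -4.   -0.6 104.4]
```

View pics/d1.png

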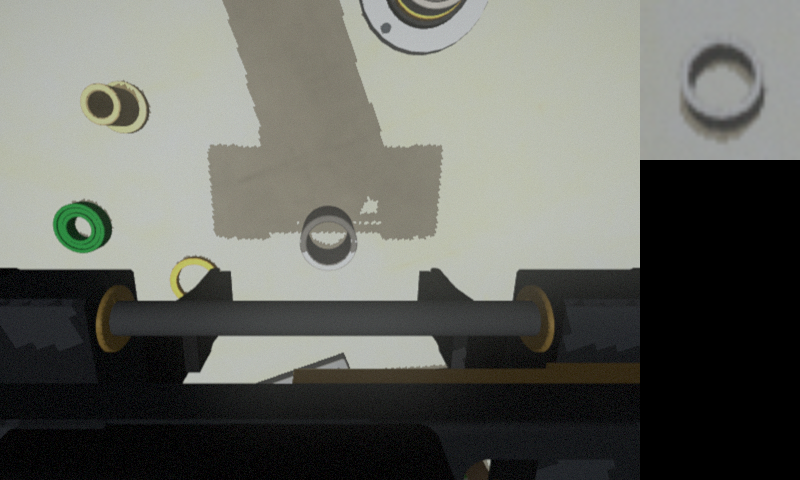

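```bash
python3 - <<'E'
from h import *
from workcell import env
c=dict(np.load("d1.npz")); t=env.read_camera("top")
print("rim centre wrist+top",meet(c,(328.5,242),t,(302.2,195.2)),"target shift",tofs(env,plane(c,(328.5,242),.042)[0]))
E
```

```text
rim centre wrist+top (array([ 0.605842  , -0.01127334,  0.03810288]), np.float64(0.003968772074209439)) target shift [ -6.8   2.5 104.6]
```

Emit:
{"op": "move_arm", "data": {
  "rows": [
    [1, -3, 2, 25, 0],
    [1, -6, 3.5, 50, 0],
    [1, -6, 3.5, 80, 0],
    [1, -6, 3.5, 110, 0],
    [1, -6, 3.5, 130, 0],
    [1, -6, 3.5, 140, 0],
    [1, -6, 3.5, 140, 0],
    [1, -6, 3.5, 140, 0]
  ]
}}

```text
t: 27.78
eef_pos: [0.6071, -0.01, 0.0072]
tool_rot: [0.589, 3.086, 0.001]
ft_force: [0.4, -0.7, 0.5]
opening: 0.0867
```

Emit:
{"op": "move_arm", "data": {
  "rows": [
    [0.7, 0, 0, 0, 0],
    [0.2, 0, 0, 0, 0],
    [0.2, 0, 0, 0, 0],
    [0.2, 0, 0, 0, 0],
    [0.2, 0, 0, 0, 0],
    [0.2, 0, 0, 0, 0],
    [0.2, 0, 0, 0, 0],
    [0.2, 0, 0, 0, 0]
  ]
}}

```text
t: 28.45
eef_pos: [0.6069, -0.0106, 0.0066]
tool_rot: [-0.59, -3.086, -0.0]
ft_force: [-1.1, 0.2, 0.0]
opening: 0.0425
```

Emit:
{"op": "move_arm", "data": {
  "rows": [
    [0.2, 0, 0, 0, 0],
    [0.2, 0, 0, 0, 0],
    [0.2, 0, 0, 0, 0]
  ]
}}

```text
t: 28.7
eef_pos: [0.6069, -0.0106, 0.0066]
tool_rot: [-0.59, -3.086, -0.0]
ft_force: [-0.6, -0.5, -0.4]
opening: 0.0423
```

Emit:
{"op": "move_arm", "data": {
  "rows": [
    [0.2, 0, 0, -20, 0],
    [0.2, 0, 0, -55, 0],
    [0.2, 0, 0, -90, 0],
    [0.2, 0, 0, -115, 0],
    [0.2, 5, 3, -123, 0],
    [0.2, 25, 16, -123, 0],
    [0.2, 50, 31, -123, 0],
    [0.2, 75, 47, -123, 0]
  ]
}}

```text
t: 29.37
eef_pos: [0.5529, 0.061, 0.1282]
tool_rot: [-0.592, -3.084, 0.001]
ft_force: [-0.3, 0.2, -1.9]
opening: 0.0424
```

Emit:
{"op": "move_arm", "data": {
  "rows": [
    [0.2, 20, 13, 0, 0],
    [0.2, 34, 21, 0, 0],
    [0.2, 34, 21, 0, 0],
    [0.2, 34, 21, 0, 0],
    [0.2, 34, 21, 0, 0],
    [0.2, 34, 21, 0, 0],
    [0.2, 34, 21, 0, 0]
  ]
}}

```text
t: 29.95
eef_pos: [0.5311, 0.0916, 0.1293]
tool_rot: [0.593, 3.085, -0.001]
ft_force: [0.2, 0.3, -1.6]
opening: 0.0423
```

```bash
python3 - <<'E'
from workcell import env
from h import *
say(env); c=env.read_camera("wrist"); np.savez("d2.npz",**c)
print(tofs(env,[.463,.1195,.128]))
cv2.imwrite("pics/d2.png",cv2.resize(c["image"][60:380,165:485,::-1],(600,600)))
E
```

```text
t 29.95 tcp [0.5311 0.0916 0.1293] rot [ 5.930e-01  3.085e+00 -1.000e-03] F [ 0.2  0.3 -1.6] open 0.0423 j [-0.61  0.16  0.43  1.86 -0.07  1.14  1.03]
[73.5  0.6  1.3]
```

View pics/d2.png

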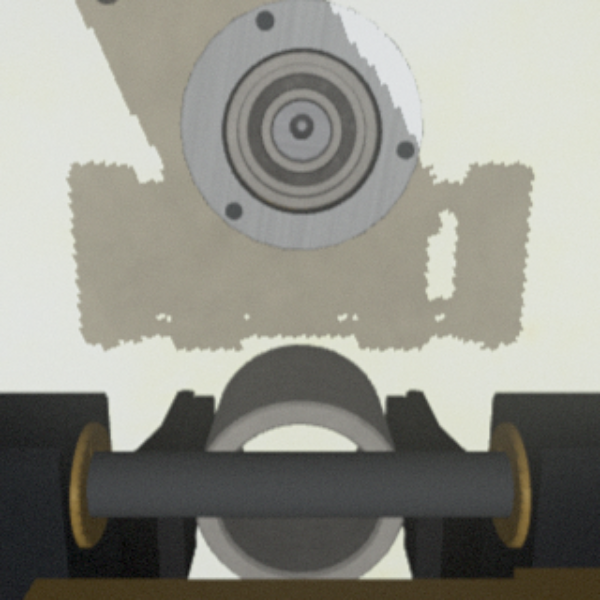

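The small bearing is seated concentric, with the pin at crop (302,126) and its outline at (302,131). The sleeve is held upright, centred on column 300. Placing.

Emit:
{"op": "move_arm", "data": {
  "rows": [
    [0.2, 25, 0, 0, 0],
    [0.2, 55, 0, 0, 0],
    [0.2, 73, 0, 0, 0],
    [0.2, 73, 0, 0, 0],
    [0.2, 73, 0, 15, 0],
    [0.2, 73, 0, 35, 0],
    [0.2, 73, 0, 45, 0],
    [0.2, 73, 0, 45, 0]
  ]
}}

```text
t: 30.67
eef_pos: [0.4615, 0.1185, 0.0824]
tool_rot: [-0.591, -3.082, 0.005]
ft_force: [-0.3, -0.6, -1.7]
opening: 0.0423
```

Emit:
{"op": "move_arm", "data": {
  "rows": [
    [0.2, 0, 0, 7, 0],
    [0.2, 0, 0, 13, 0],
    [0.2, 0, 0, 18, 0],
    [0.2, 0, 0, 21, 0],
    [0.2, 0, 0, 22.5, 0],
    [0.2, 0, 0, 22.5, 0],
    [0.2, 0, 0, 22.5, 0],
    [0.2, 0, 0, 22.5, 0]
  ]
}}

```text
t: 31.33
eef_pos: [0.4631, 0.1199, 0.0624]
tool_rot: [0.59, 3.085, 0.001]
ft_force: [0.6, -0.2, -2.1]
opening: 0.042
```

Force −2 N is the sleeve's weight, so it isn't resting yet. About 1.5 mm more.

Emit:
{"op": "move_arm", "data": {
  "rows": [
    [0.2, 0, 0, 0.7, 0],
    [0.2, 0, 0, 1.3, 0],
    [0.2, 0, 0, 1.3, 0],
    [0.2, 0, 0, 1.3, 0],
    [0.2, 0, 0, 1.3, 0]
  ]
}}

```text
t: 31.75
eef_pos: [0.4628, 0.1198, 0.0608]
tool_rot: [0.59, 3.086, 0.0]
ft_force: [0.7, -0.1, -2.0]
opening: 0.0417
```

Emit:
{"op": "move_arm", "data": {
  "rows": [
    [0.6, 0, 0, 0, 0],
    [0.7, 0, 0, 0, 0],
    [0.9, 0, 0, 0, 0],
    [1, 0, 0, 0, 0],
    [1, 0, 0, 0, 0],
    [1, 0, 0, 0, 0],
    [1, 0, 0, 0, 0],
    [1, 0, 0, 0, 0]
  ]
}}

```text
t: 32.42
eef_pos: [0.4629, 0.1198, 0.0608]
tool_rot: [0.59, 3.086, 0.0]
ft_force: [-0.2, -0.2, -0.1]
opening: 0.0841
```

Emit:
{"op": "move_arm", "data": {
  "rows": [
    [1, 0, 0, -15, 0],
    [1, 0, 0, -45, 0],
    [1, 0, 0, -80, 0],
    [1, -15, 0, -95, 0],
    [1, -45, 0, -95, 0],
    [1, -70, 0, -95, 0],
    [1, -70, 0, -95, 0],
    [1, -70, 0, -95, 0]
  ]
}}

```text
t: 33.08
eef_pos: [0.5284, 0.0931, 0.1555]
tool_rot: [-0.593, -3.085, 0.001]
ft_force: [0.1, 0.4, -0.2]
opening: 0.0869
```

```bash
python3 - <<'E'
from workcell import env
from h import *
say(env); c=env.read_camera("wrist"); s=env.read_camera("side"); t=env.read_camera("top")
out=np.zeros((580,800,3),np.uint8)
out[:330,:330]=c["image"][0:330,165:495,::-1]
out[:400,340:800]=cv2.resize(s["image"][170:250,228:320,::-1],(460,400),interpolation=cv2.INTER_CUBIC)
out[340:580,:330]=cv2.resize(t["image"][130:310,150:398,::-1],(330,240))
cv2.imwrite("pics/e1.png",out)
E
```

```text
t 33.08 tcp [0.5284 0.0931 0.1555] rot [-5.930e-01 -3.085e+00  1.000e-03] F [ 0.1  0.4 -0.2] open 0.0869 j [-0.63  0.13  0.44  1.84 -0.06  1.19  1.02]
```

View pics/e1.png

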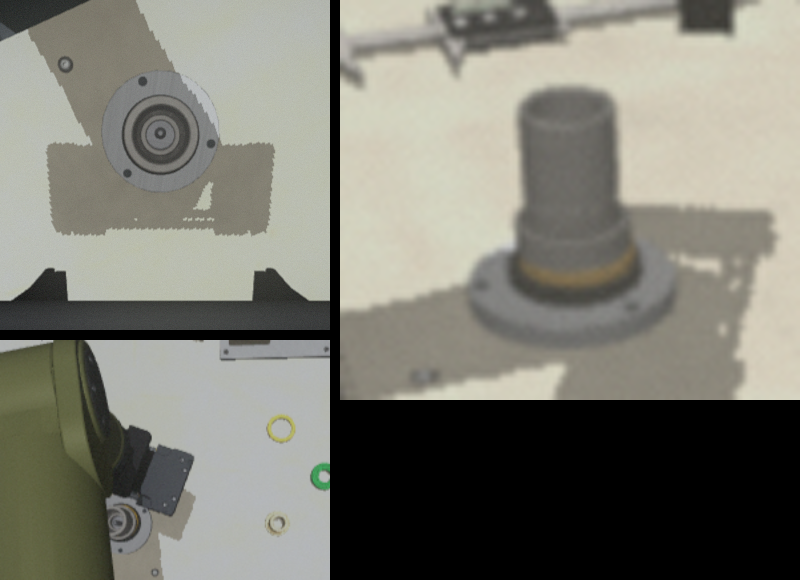

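The stack reads, from the bottom: black seal, gold ring, large bearing, small bearing, upright sleeve. All are flat and concentric (side crop near (565,200), wrist crop (160,132)). The small gold ring and bush are where they were. Handing in.

```bash
python3 -c "
from workcell import env
print(env.close_job())"
```

```text
the job is handed in; nothing more can be done
None
```

The bearing kit is made up on the spindle and handed in at about 33 s of robot time. From the bottom up it is the seal, the larger gold ring (measured 51.6 mm, the other one 44 mm), the larger bearing, the smaller steel bearing and the upright sleeve.

- **Final checks:** the last wrist and side pictures show the parts in the right order, flat and concentric around the pin. The gripper is clear, and the wrist force reads about 0. The small gold ring and the brass bush are untouched.
- **Forces:** wrist readings stayed around 2 N or less throughout.
- **Disagreements:**
  - The wrist camera sat about 2 mm off the top and side cameras along the jaw direction. I worked from the view of part and pin together.
  - The first two-view fix of the sleeve was poor (19 mm gap between rays). I redid it with the rim seen from the wrist and top cameras, giving a height of 38 mm against the stated 42 mm and a 4 mm gap.
  - The two-view fix of the spindle's body gave a wrong height. The pin tip, taken again from two places, came to 63–66 mm against the stated 66 mm.
  - The colour mask for the large bearing merged it with a shadow, so I used its position read from the picture.

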